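Start and run on the loose wing nut of the shaker clamp

TASK

The orange wing nut of the shaker's hold-down bar only sits on the end of its stud, its thread not caught. Turn it backward (anticlockwise from above) until the thread start drops in, then turn it forward (clockwise) to run it fully home on the bar, and let go. Leave the blue wing nut, which is tight already, as it is.

Things in the scene. Friction and masses are not known exactly. Their poses are not given: they have to be found in the camera images.
- orange_wings (a point): centre of the orange wing nut's upright blade, at one end of the metal bar over the white foam block. Blade 55 long (this point's x axis, level), 12 thick (y axis), its top 14 mm above this point (10 over the middle 20 mm); 18 mm below it a round hub 32 across begins. z up, on the stud axis. Shaker, bar and stud are fixed; the nut only turns about the stud and moves up and down; it cannot come off
- orange_nut (a joint): angle of the orange nut, rad: 0 = home, grows anticlockwise from above (backward); starts at 0.55 to 0.80. Thread start at 1.05: raised, it turns level on the thread end; past about 1.2 it can drop 6 mm; stop at 1.6. Once dropped, it turns forward under the thread, sinking 3.2 mm per rad to 0; undropped it stays high. Stays where left (friction 0.03 N m)
- orange_lift (a joint): height of the orange nut above its home position on the bar, m: 0.010 at the start, 0.004 when it has just dropped in at the thread start, 0 fully home. The nut (200 g) drops by its own weight if it is not held up, and may be pushed down lightly
- blue_wings (a point): centre of the wing blade of the blue wing nut, of the same shape, at the other end of the bar; already tight
- blue_nut (a joint): angle of the blue nut, rad: 0 = tight, growing anticlockwise as it comes loose

How it is judged:
By the outcome, as a careful person would: the job done as asked, in the order asked, and still so for the second after the job is handed in, with the robot touching nothing.
It also fails if it takes over 35 s, if anything falls off the work surface, if the arm or the gripper's body presses on something with over 40 N, if the wrist force passes 120 N, or if a joint passes its speed limit or range.

ROBOT

A 6-joint arm with a two-finger parallel gripper is mounted at the origin on a cart in front of the work surface, level with it; the furniture and walls round the work are solid. World frame = base frame: x ahead of the robot, y to its left, z up, the work surface at z = 0. Lengths are in m, angles in rad, forces in N, time in s.
With the tool pointing down it reaches from about 0.375 to 0.925 m from the base axis. Payload 5.7 kg.
Tool frame: the origin (TCP) lies midway between the tips of the shut fingers; the grasp point (between the pads) lies 19 mm behind it; z points along the fingers, y is the direction in which the jaws open and shut (so a half turn about z gives the same grasp; the last joint's range is limited). The gripper opens to 88 mm and grips with 3 to 60 N. Pads are 20 mm wide; open, the fingers measure 115 mm over their backs; the gripper's body (75 mm by 178 mm) begins 61 mm behind the grasp point.
Start: joints at [-1.329, 0.359, 1.51, -0, 1.272, -0.115], TCP at [0.21, -0.562, 0.223] pointing down, gripper open.
Joint ranges: [-2.97, 2.97], [-1.01, 2.36], [0.21, 2.38], [-0.96, 4.11], [0.2, 2.71], [-2.98, 2.98]. Speed limits (rad/s): [2.39, 2.39, 3.14, 3.14, 3.14, 3.14].

INTERFACE

Orientations are given as a unit quaternion [x, y, z, w].
In Python, from bench import ctrl, cams, order gives the robot as it stands.
- The arm moves only by the tool move_arm, never from a script. Its argument "deltas" is a list of rows, each a list of 7 numbers: the shift along the world's x, y, z in mm, then the turn, a rotation vector about the world's x, y, z in rad, then the closure, from 0 (fully open) to 1 (shut). In form: [[dx, dy, dz, ax, ay, az, gripper], ...]. A call has 1 to 5 rows; each row is the pose to reach, as a shift and turn from the pose commanded when the call began; what a row does not reach only later rows make up. A row lasts 1/10 s, in which the tool goes at most 50 mm and 8.59 degrees, less where a joint would pass 70% of its speed; a pose out of reach is approached as far as the arm can. A call with a gripper value outside its range is refused whole. The fingers move at their own pace and stop on an object; the grip force is fixed at half the most. Time passes only in rows, so rows that repeat a pose let the fingers close. It gives the time, the measured TCP pose, the force and the opening at its end, in the units of the state.
- ctrl.state(): the state, without advancing time (a new reading comes with each control period).
- cams.read_camera(name): name is "scene" or "top" or "wrist"; returns the picture (480x640x3 uint8, blue, green, red); there is no depth.
- cams.camera_model(name): a dict with "fx", "fy", "cx", "cy" (pixels), "R" (3x3) and "t" (3): a world point X has camera coordinates R X + t; the wrist camera has in their place "hand_eye" (4x4, takes a point from camera to tool coordinates, whose origin is the TCP and whose axes are the flange's). Camera axes: x right, y down, z forward; pixel columns grow to the right and rows downward; lengths in m; the calibration is good to about 2 mm. A picture is of the moment at which its call begins: read the wrist's pose just before it. camera_model takes no time and is no camera call.
- order.hand_in(): hands the job in, once; it reports no verdict.
The state is a dict: "t": time; "joint_pos": joint angles; "joint_velocities": joint speeds; "joint_torque": joint torques, N m; "position": TCP position; "ee_rot": TCP orientation; "ft_force": force on the tool from outside, world axes, zero at the start; "wrist_torque": the same for the moment, N m; "gripper_width": finger opening in m.
Only numpy, scipy, OpenCV 4.12 (cv2) and the standard library are available. Lean on these libraries where they do the work, as an engineer would, in place of code of your own. Each camera call takes 0.05 s, during which the arm holds its last target.

## Working session

There is one attempt and no reset: what is moved stays moved. The work goes in short steps, Python scripts to look and compute and a tool call to move; the robot and the scene stay as the last step left them, time stands still between calls to the robot, and variables do not carry over. Pictures are saved under pics/ and viewed, and the job is handed in when it is done.

Besides the shell and the picture viewer there is one more tool, called after ">>>" by a JSON object that holds its "api" and its "payload". move_arm: Moves the arm, as the interface text tells. Its arguments: {"type":"object","properties":{"deltas":{"type":"array","items":{"type":"array","items":{"type":"number"}}}},"required":["deltas"]}

```bash
mkdir -p pics; ls; python3 - <<'E'
from bench import ctrl,cams
import cv2
s=ctrl.state();print(s)
for n in("scene","top"):
    cv2.imwrite(f"pics/{n}0.png",cams.read_camera(n));print(cams.camera_model(n))
print(cams.camera_model("wrist"))
E
```

```text
pics
{'t': 0.0, 'joint_pos': array([-1.32908969e+00,  3.59512272e-01,  1.51142320e+00, -2.34538513e-05,
        1.27250366e+00, -1.15082680e-01]), 'joint_velocities': array([ 0.00088249,  0.00073845,  0.00127647,  0.00031958,  0.00089836,
       -0.00035907]), 'joint_torque': array([ 1.89769999e-03, -5.15377915e+01, -2.70726961e+01,  6.77152094e-02,
        3.48344562e-02, -1.25840538e-04]), 'position': array([ 0.20938833, -0.56153973,  0.22180879]), 'ee_rot': array([ 9.84128796e-01,  1.77453264e-01, -6.95963283e-05, -9.20678081e-04]), 'ft_force': array([ 0.14179877, -0.32697468,  0.42772091]), 'wrist_torque': array([-0.03251079, -0.02221935,  0.03872773]), 'gripper_width': 0.08798518179246552}
{'fx': 466.60489341555945, 'fy': 466.60489341555945, 'cx': 312.44526702658874, 'cy': 236.8504147500264, 'R': array([[-0.83551819, -0.54936548,  0.01034019],
       [-0.33737369,  0.49806907, -0.79881549],
       [ 0.43369153, -0.67091339, -0.60148723]]), 't': array([0.47831387, 0.29890202, 0.75349497])}
{'fx': 493.24479811768987, 'fy': 493.24479811768987, 'cx': 311.75022205879867, 'cy': 240.19457228085443, 'R': array([[-0.01841434, -0.99978408, -0.00962822],
       [-0.98451503,  0.01981049, -0.17417719],
       [ 0.17433032,  0.00627177, -0.98466726]]), 't': array([0.06418659, 0.5698936 , 0.92956425])}
{'fx': 371.2564560358742, 'fy': 371.2564560358742, 'cx': 319.84311721729534, 'cy': 238.51080816081034, 'hand_eye': array([[-8.56221551e-04, -9.57849981e-01, -2.87267612e-01,
         7.88036057e-02],
       [ 9.99999511e-01, -9.62205704e-04,  2.27758298e-04,
        -2.47976818e-04],
       [-4.94568816e-04, -2.87267276e-01,  9.57850337e-01,
        -1.60988561e-01],
       [ 0.00000000e+00,  0.00000000e+00,  0.00000000e+00,
         1.00000000e+00]])}
```

View pics/scene0.png

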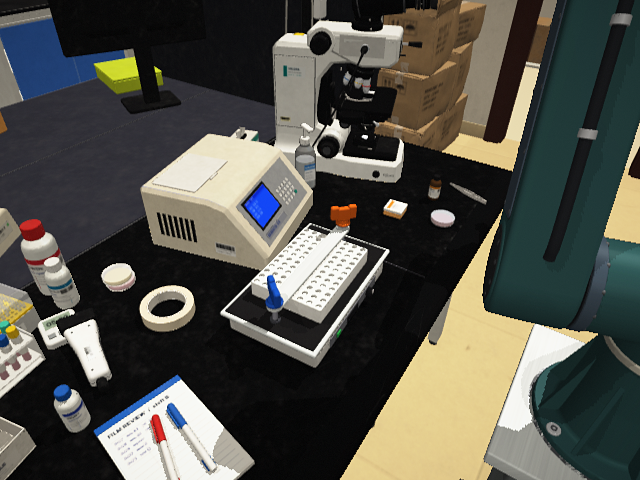

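View pics/top0.png

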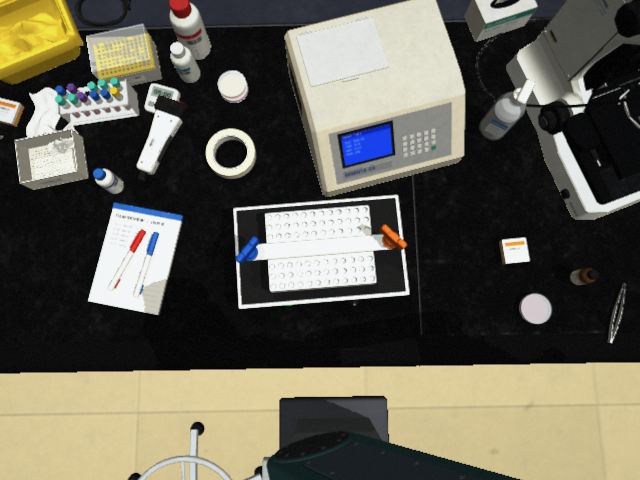

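The top view shows the orange blade at about (394,237) and the blue one at about (247,250). In the scene view they are at (343,215) and (273,293). I'll measure them.

```bash
cat > h.py <<'E'
import numpy as np,cv2
from bench import ctrl,cams
def seg(im,roi,col='o'):
    x0,x1,y0,y1=roi
    hsv=cv2.cvtColor(im,cv2.COLOR_BGR2HSV)
    m=cv2.inRange(hsv,(3,150,60),(18,255,255)) if col=='o' else cv2.inRange(hsv,(100,150,60),(125,255,255))
    k=np.zeros_like(m);k[y0:y1,x0:x1]=m[y0:y1,x0:x1]
    return k
def ray(n,u,v):
    c=cams.camera_model(n);R,t=c['R'],c['t']
    d=R.T@np.array([(u-c['cx'])/c['fx'],(v-c['cy'])/c['fy'],1]);return -R.T@t,d/np.linalg.norm(d)
def proj(n,X):
    c=cams.camera_model(n);p=c['R']@np.asarray(X)+c['t'];return np.array([c['fx']*p[0]/p[2]+c['cx'],c['fy']*p[1]/p[2]+c['cy']])
def tri(rs):
    A=0;b=0
    for o,d in rs:
        P=np.eye(3)-np.outer(d,d);A=A+P;b=b+P@o
    return np.linalg.solve(A,b)
E
python3 - <<'E'
from h import *
t=cv2.imread('pics/top0.png');s=cv2.imread('pics/scene0.png')
for n,im,roi in(('top',t,(370,420,215,260)),('scene',s,(320,365,195,240))):
    m=seg(im,roi);ys,xs=np.nonzero(m);print(n,len(xs),xs.min(),xs.max(),ys.min(),ys.max(),xs.mean(),ys.mean(),cv2.minAreaRect(np.c_[xs,ys].astype(np.float32)))
    x0,x1,y0,y1=roi
    cv2.imwrite(f'pics/z_{n}.png',cv2.resize(im[y0:y1,x0:x1],None,fx=12,fy=12,interpolation=cv2.INTER_CUBIC))
print(tri([ray('top',394,236),ray('scene',343,213)]))
print(tri([ray('top',247,250),ray('scene',272,290)]))
E
```

```text
top 386 380 407 224 249 391.7616580310881 238.02849740932643 ((390.7482604980469, 239.2206573486328), (31.972511291503906, 16.443004608154297), 41.633541107177734)
scene 460 330 356 204 226 343.00217391304346 214.13260869565218 ((343.0, 215.0), (22.0, 26.0), 90.0)
[ 0.56007749 -0.09546489  0.14048595]
[0.54166243 0.17057882 0.13847664]
```

View pics/z_top.png

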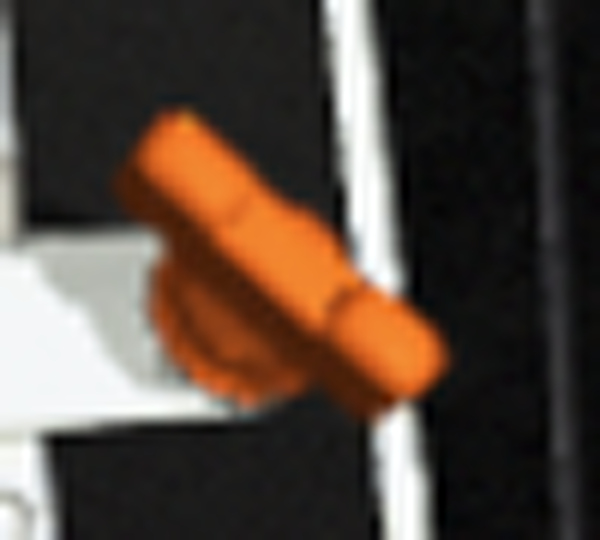

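View pics/z_scene.png

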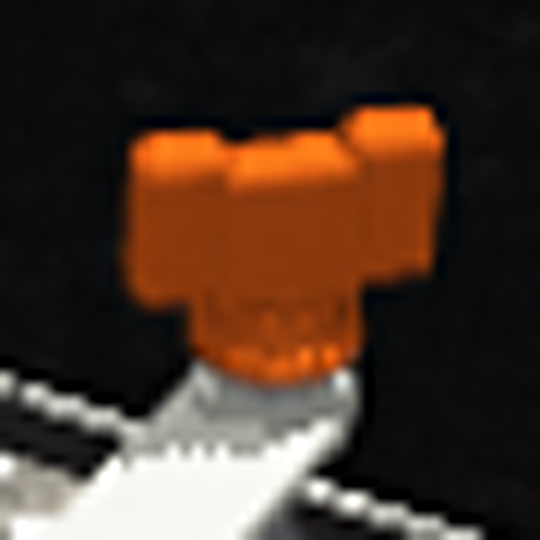

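```bash
python3 - <<'E'
from h import *
a=tri([ray('top',382.9,226.3),ray('scene',331.3,207.5)]);b=tri([ray('top',405.4,246.2),ray('scene',356.5,204.6)])
print(a,b,np.linalg.norm(a-b),(a+b)/2,np.degrees(np.arctan2(*(a-b)[[1,0]])))
for z in(.14,.15,.16):
    o,d=ray('top',394.15,236.25);print(o+d*(z-o[2])/d[2])
    for q in((382.9,226.3),(405.4,246.2)):
        o,d=ray('top',*q);print('  ',o+d*(z-o[2])/d[2])
# bar axis direction
for p in((262,249),(372,240)):
    o,d=ray('top',*p);print('bar',o+d*(.1-o[2])/d[2])
E
```

```text
[ 0.57493905 -0.07308292  0.16073735] [ 0.53792257 -0.1111176   0.16105725] 0.053075031519457035 [ 0.55643081 -0.09210026  0.1608973 ] 45.77726722396649
[ 0.55937674 -0.09593334  0.14      ]
   [ 0.57807244 -0.07649324  0.14      ]
   [ 0.54082224 -0.11522663  0.14      ]
[ 0.55755797 -0.09429958  0.15      ]
   [ 0.57604005 -0.0750816   0.15      ]
   [ 0.53921547 -0.11337241  0.15      ]
[ 0.5557392  -0.09266581  0.16      ]
   [ 0.57400766 -0.07366995  0.16      ]
   [ 0.53760871 -0.1115182   0.16      ]
bar [0.54730092 0.14672065 0.1       ]
bar [ 0.56031989 -0.06051099  0.1       ]
```

```bash
python3 - <<'E'
from h import *
t=cv2.imread('pics/top0.png');s=cv2.imread('pics/scene0.png')
a=cv2.resize(t[0:200,270:490],None,fx=2.6,fy=2.6);b=cv2.resize(s[110:280,130:330],None,fx=3,fy=3)
cv2.imwrite('pics/boxt.png',a);cv2.imwrite('pics/boxs.png',b)
E
```

```text
(no output)
```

View pics/boxt.png

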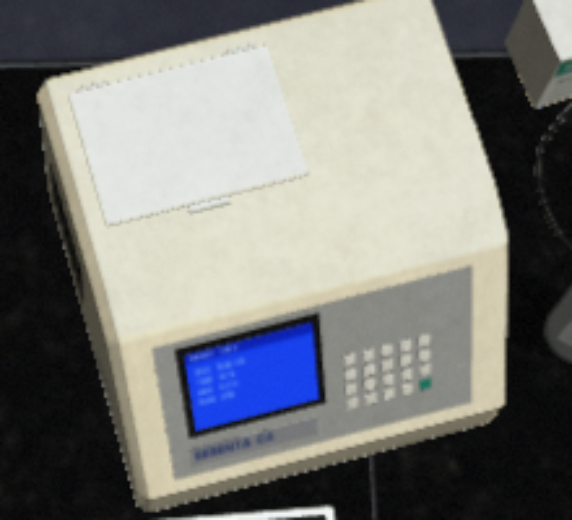

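View pics/boxs.png

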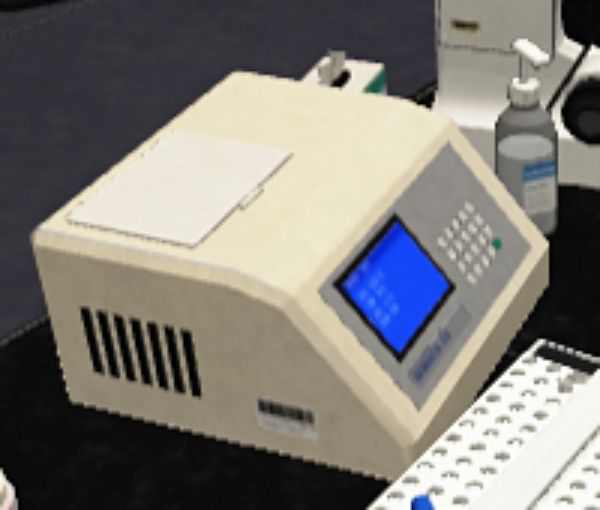

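```bash
python3 - <<'E'
from h import *
for a,b in(((318,131),(230,210)),((464,92),(280,152)),((461,158),(312.7,191.7)),((324,192),(266,260))):print(tri([ray('top',*a),ray('scene',*b)]))
E
```

```text
[0.7579105  0.03615246 0.14721073]
[ 0.83220447 -0.24046882  0.14375881]
[ 0.73664305 -0.25336316  0.05141027]
[0.67244469 0.02722923 0.04460118]
```

>>> {"api": "move_arm", "payload": {"deltas": [[28,38,8,0,0,0.04,0],[57,77,16,0,0,0.08,0],[86,116,24,0,0,0.12,0],[115,155,32,0,0,0.16,0],[144,194,40,0,0,0.2,0]]}}

```text
t: 0.6
position: [0.3541, -0.3663, 0.2626]
ee_rot: [0.961, 0.275, -0.0, -0.0]
ft_force: [0.4, 0.6, -0.2]
gripper_width: 0.0877
```

>>> {"api": "move_arm", "payload": {"deltas": [[28,38,0,0,0,0.05,0],[57,77,0,0,0,0.1,0],[86,116,0,0,0,0.15,0],[115,155,0,0,0,0.2,0],[144,194,0,0,0,0.24,0]]}}

```text
t: 1.1
position: [0.4982, -0.1723, 0.2625]
ee_rot: [0.921, 0.389, -0.0, -0.0]
ft_force: [1.1, -0.4, 0.9]
gripper_width: 0.0879
```

>>> {"api": "move_arm", "payload": {"deltas": [[25,36,0,0,0,0,0.3],[50,72,0,0,0,0,0.4],[58,81,0,0,0,0,0.4],[58,81,0,0,0,0,0.4]]}}

```text
t: 1.5
position: [0.5561, -0.0919, 0.2621]
ee_rot: [0.921, 0.389, -0.0, -0.0]
ft_force: [-0.4, -0.5, 0.1]
gripper_width: 0.0593
```

```bash
python3 - <<'E'
from h import *
s=ctrl.state();print(s['t'],s['position'],s['ee_rot'],s['joint_pos'],s['gripper_width'],s['ft_force'])
cv2.imwrite('pics/w1.png',cams.read_camera('wrist'))
E
```

```text
1.5 [ 0.55607261 -0.09188135  0.26213742] [ 9.21099445e-01  3.89327191e-01 -3.12353178e-04 -2.29752150e-04] [-2.86279306e-01  2.73165184e-01  1.53613172e+00 -4.14663413e-05
  1.33307021e+00  4.84724661e-01] 0.059267927402638525 [-0.36428297 -0.49408654  0.09998675]
```

View pics/w1.png

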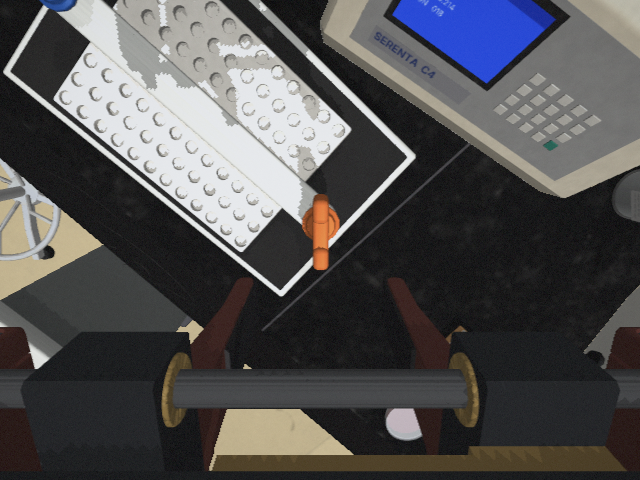

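```bash
cat >> h.py <<'E'
from scipy.spatial.transform import Rotation as Ro
def wray(u,v,s):
    c=cams.camera_model('wrist');H=c['hand_eye'];R=Ro.from_quat(s['ee_rot']).as_matrix()
    d=R@H[:3,:3]@np.array([(u-c['cx'])/c['fx'],(v-c['cy'])/c['fy'],1]);return R@H[:3,3]+s['position'],d
def at(r,z):
    o,d=r;return o+d*(z-o[2])/d[2]
E
python3 - <<'E'
from h import *
s=ctrl.state();im=cv2.imread('pics/w1.png')
cv2.imwrite('pics/w1z.png',cv2.resize(im[180:285,270:370],None,fx=6,fy=6,interpolation=cv2.INTER_CUBIC))
for z in(.15,.155,.16,.165):
    a=at(wray(320.3,195,s),z);b=at(wray(320.8,270,s),z);print(z,a,b,(a+b)/2,np.linalg.norm(a-b),np.degrees(np.arctan2(*(a-b)[[1,0]])))
E
```

```text
0.15 [ 0.57655833 -0.07126364  0.15      ] [ 0.53520313 -0.11423631  0.15      ] [ 0.55588073 -0.09274997  0.15      ] 0.05963977679185603 46.09884357531869
0.155 [ 0.57717726 -0.07062482  0.155     ] [ 0.5365794  -0.11281054  0.155     ] [ 0.55687833 -0.09171768  0.155     ] 0.05854759772620101 46.09884357531869
0.16 [ 0.5777962 -0.069986   0.16     ] [ 0.53795567 -0.11138477  0.16      ] [ 0.55787594 -0.09068539  0.16      ] 0.057455418660546 46.09884357531869
0.165 [ 0.57841514 -0.06934719  0.165     ] [ 0.53933194 -0.10995899  0.165     ] [ 0.55887354 -0.08965309  0.165     ] 0.05636323959489097 46.098843575318675
```

View pics/w1z.png

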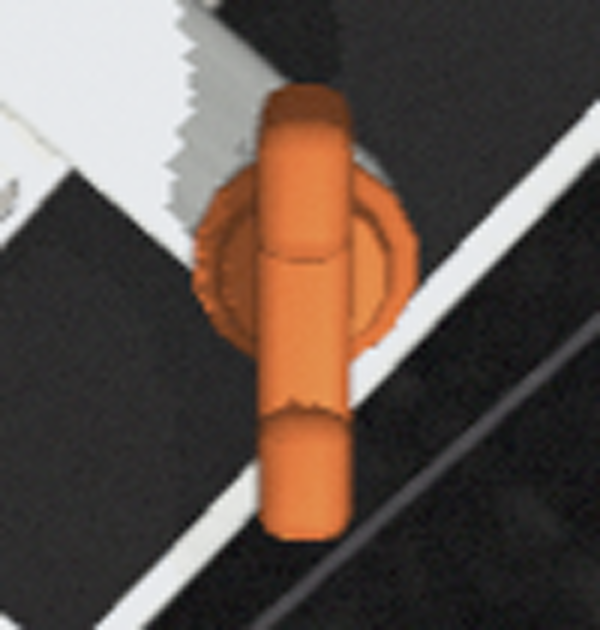

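>>> {"api": "move_arm", "payload": {"deltas": [[0,0,-45,0,0,0,0.4],[0,0,-90,0,0,0,0.4],[0,0,-115,0,0,0,0.4],[0,0,-126,0,0,0,0.4],[0,0,-126,0,0,0,0.7]]}}

```text
t: 2.05
position: [0.5539, -0.0942, 0.1355]
ee_rot: [0.922, 0.387, -0.001, -0.001]
ft_force: [-0.5, 0.2, 0.8]
gripper_width: 0.0474
```

>>> {"api": "move_arm", "payload": {"deltas": [[0,0,0,0,0,0,0.8],[0,0,0,0,0,0,0.83],[0,0,0,0,0,0,0.83]]}}

```text
t: 2.35
position: [0.5566, -0.0937, 0.1382]
ee_rot: [0.922, 0.388, 0.001, 0.001]
ft_force: [0.0, -0.7, 0.2]
gripper_width: 0.0245
```

```bash
python3 - <<'E'
from h import *
s=ctrl.state();print(s['t'],s['position'],s['gripper_width'],s['ft_force'],s['wrist_torque'])
im=cams.read_camera('wrist');cv2.imwrite('pics/w2.png',im[120:420,160:480])
E
```

```text
2.35 [ 0.55661858 -0.09365147  0.13815906] 0.024511956333872438 [ 0.04259491 -0.69312436  0.15524323] [ 0.04536286 -0.0563263  -0.00210211]
```

View pics/w2.png

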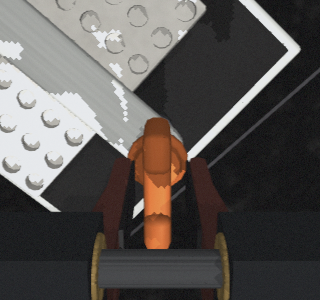

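The blade sits centred between the fingers, and the fingertips are near the hub. I'll close further, to a loose fork.

>>> {"api": "move_arm", "payload": {"deltas": [[0,0,0,0,0,0,0.83],[0,0,0,0,0,0,0.83],[0,0,0,0,0,0,0.83]]}}

```text
t: 2.7
position: [0.5556, -0.0931, 0.1367]
ee_rot: [0.922, 0.388, 0.0, 0.0]
ft_force: [0.0, -0.7, 0.4]
gripper_width: 0.0149
```

```bash
python3 - <<'E'
from h import *
s=ctrl.state();print(s['t'],s['position'],s['gripper_width'],s['ft_force'],s['wrist_torque'])
E
```

```text
2.7 [ 0.55560207 -0.0931133   0.13674905] 0.014864596023975394 [ 0.00917286 -0.70709051  0.40800387] [-0.03427679 -0.01057928 -0.00698576]
```

>>> {"api": "move_arm", "payload": {"deltas": [[0,0,0,0,0,0.1,0.83],[0,0,0,0,0,0.2,0.83],[0,0,0,0,0,0.3,0.83],[0,0,0,0,0,0.4,0.83],[0,0,0,0,0,0.5,0.83]]}}

```text
t: 3.2
position: [0.5561, -0.0934, 0.1367]
ee_rot: [0.796, 0.606, 0.0, 0.0]
ft_force: [1.3, 0.2, -1.1]
gripper_width: 0.0148
```

>>> {"api": "move_arm", "payload": {"deltas": [[0,0,0,0,0,0.08,0.83],[0,0,0,0,0,0.16,0.83],[0,0,0,0,0,0.22,0.83],[0,0,0,0,0,0.22,0.83]]}}

```text
t: 3.6
position: [0.5565, -0.0935, 0.1367]
ee_rot: [0.726, 0.688, 0.0, 0.001]
ft_force: [3.5, -0.4, -1.8]
gripper_width: 0.0149
```

```bash
python3 - <<'E'
from h import *
s=ctrl.state();print(s['t'],s['position'],s['ee_rot'],s['gripper_width'],s['ft_force'],s['wrist_torque'])
im=cams.read_camera('wrist');cv2.imwrite('pics/w3.png',im[120:420,160:480])
im=cams.read_camera('scene');cv2.imwrite('pics/s3.png',cv2.resize(im[185:245,305:385],None,fx=8,fy=8,interpolation=cv2.INTER_CUBIC))
E
```

```text
3.6 [ 0.55654589 -0.09350938  0.13672869] [7.25758084e-01 6.87949428e-01 3.99942319e-04 7.92554017e-04] 0.014861792401493204 [ 3.48412542 -0.4472491  -1.77426165] [-0.23594429 -0.49223205 -0.03953112]
```

View pics/w3.png

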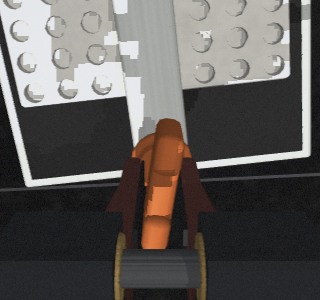

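View pics/s3.png

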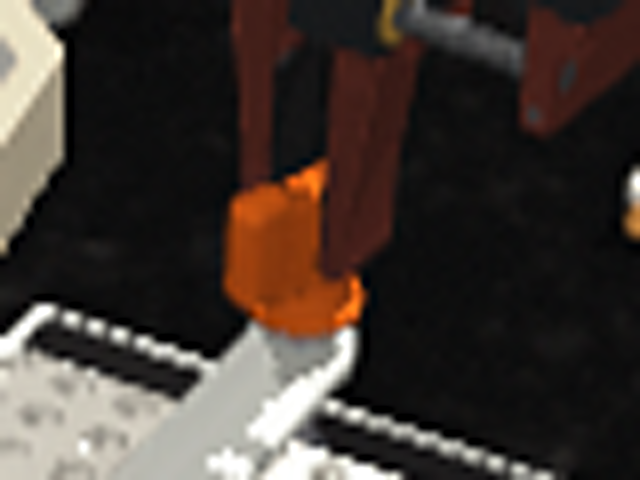

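The nut hasn't dropped yet: the hub's bottom row is still about 227. The blade lags the fork by about 0.2 rad, so I'll turn further.

>>> {"api": "move_arm", "payload": {"deltas": [[0,0,0,0,0,0.07,0.83],[0,0,0,0,0,0.14,0.83],[0,0,0,0,0,0.2,0.83],[0,0,0,0,0,0.2,0.83],[0,0,0,0,0,0.1,0.8]]}}

```text
t: 4.2
position: [0.555, -0.0929, 0.1365]
ee_rot: [0.692, 0.722, -0.0, -0.001]
ft_force: [1.6, 1.8, 0.7]
gripper_width: 0.0176
```

>>> {"api": "move_arm", "payload": {"deltas": [[0,0,0,0,0,0,0.8],[0,0,0,0,0,0,0.8]]}}

```text
t: 4.4
position: [0.5549, -0.093, 0.1365]
ee_rot: [0.69, 0.724, -0.0, -0.001]
ft_force: [0.0, -0.2, -0.1]
gripper_width: 0.0178
```

```bash
python3 - <<'E'
from h import *
s=ctrl.state();print(s['t'],s['position'],s['ee_rot'],s['gripper_width'],s['ft_force'],s['wrist_torque'])
im=cams.read_camera('wrist');cv2.imwrite('pics/w4.png',im[120:420,160:480])
im=cams.read_camera('scene');cv2.imwrite('pics/s4.png',cv2.resize(im[185:245,305:385],None,fx=8,fy=8,interpolation=cv2.INTER_CUBIC))
E
```

```text
4.4 [ 0.55493789 -0.09296807  0.13652485] [ 6.90279460e-01  7.23542573e-01 -3.12897872e-04 -5.61510267e-04] 0.017762382754547848 [ 0.01370964 -0.24224139 -0.12481911] [-0.04646912 -0.0962669   0.04186438]
```

View pics/w4.png

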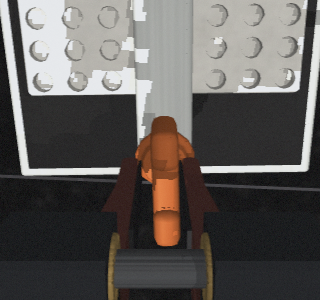

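View pics/s4.png

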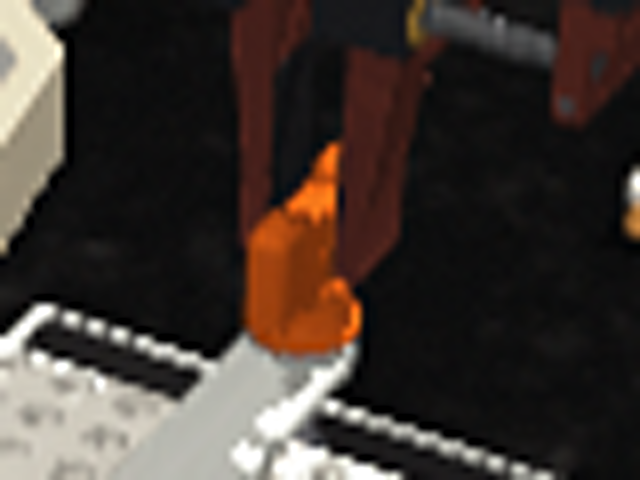

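```bash
python3 - <<'E'
from h import *
a=cv2.imread('pics/scene0.png');b=cams.read_camera('scene')
for im in(a,b):
    m=seg(im,(320,365,195,240));ys,xs=np.nonzero(m);print(ys.max(),[ys[xs==x].max() for x in range(336,350)])
print([proj('scene',[.556,-.092,z]) for z in(.115,.109)])
E
```

```text
226 [np.int64(224), np.int64(224), np.int64(225), np.int64(225), np.int64(226), np.int64(226), np.int64(226), np.int64(226), np.int64(226), np.int64(226), np.int64(226), np.int64(225), np.int64(225), np.int64(224)]
228 [np.int64(226), np.int64(227), np.int64(227), np.int64(228), np.int64(228), np.int64(228), np.int64(228), np.int64(228), np.int64(228), np.int64(228), np.int64(228), np.int64(228), np.int64(227), np.int64(226)]
[array([343.40311819, 224.3891479 ]), array([343.26113723, 226.69171504])]
```

>>> {"api": "move_arm", "payload": {"deltas": [[0,0,-3,0,0,0,0.83],[0,0,-6,0,0,0,0.83],[0,0,-6,0,0,-0.1,0.83],[0,0,-6,0,0,-0.2,0.83],[0,0,-6,0,0,-0.3,0.83]]}}

```text
t: 5.05
position: [0.5563, -0.0929, 0.1304]
ee_rot: [0.792, 0.61, 0.001, 0.0]
ft_force: [3.2, 1.4, -0.2]
gripper_width: 0.0149
```

>>> {"api": "move_arm", "payload": {"deltas": [[0,0,0,0,0,-0.1,0.83],[0,0,0,0,0,-0.2,0.83],[0,0,-1,0,0,-0.3,0.83],[0,0,-1,0,0,-0.4,0.83],[0,0,-1,0,0,-0.5,0.83]]}}

```text
t: 5.55
position: [0.5559, -0.093, 0.1294]
ee_rot: [0.919, 0.395, 0.0, -0.0]
ft_force: [0.9, 1.6, -1.5]
gripper_width: 0.0147
```

```bash
python3 - <<'E'
from h import *
s=ctrl.state();print(s['t'],s['position'],s['ee_rot'],s['gripper_width'],s['ft_force'],s['wrist_torque'])
im=cams.read_camera('wrist');cv2.imwrite('pics/w5.png',im[120:420,160:480])
b=cams.read_camera('scene');m=seg(b,(320,365,195,240));ys,xs=np.nonzero(m);print(ys.max(),[int(ys[xs==x].max()) for x in range(336,350)])
E
```

```text
5.55 [ 0.5559092  -0.09295442  0.12936599] [ 9.18551117e-01  3.95302077e-01  3.10608539e-04 -1.30687429e-04] 0.014717795985755263 [ 0.93761351  1.6417638  -1.474496  ] [ 0.17597498 -0.33150788  0.05684535]
229 [227, 227, 228, 228, 228, 229, 229, 229, 229, 229, 228, 228, 228, 227]
```

View pics/w5.png

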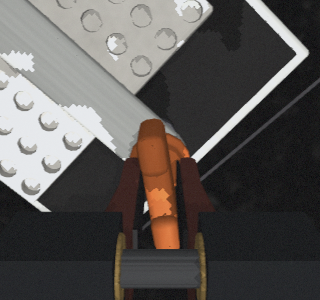

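The nut is sinking (hub bottom row 229) and following the fork. I'll keep turning.

>>> {"api": "move_arm", "payload": {"deltas": [[0,0,0,0,0,-0.1,0.83],[0,0,0,0,0,-0.2,0.83],[0,0,0,0,0,-0.3,0.83],[0,0,0,0,0,-0.4,0.83],[0,0,0,0,0,-0.5,0.83]]}}

```text
t: 6.15
position: [0.5547, -0.0925, 0.1289]
ee_rot: [0.988, 0.157, -0.001, -0.001]
ft_force: [0.8, 2.8, -1.6]
gripper_width: 0.015
```

```bash
python3 - <<'E'
from h import *
s=ctrl.state();print(s['t'],s['position'],s['ee_rot'],s['gripper_width'],s['ft_force'],s['wrist_torque'])
E
```

```text
6.15 [ 0.5547216  -0.09245556  0.12890825] [ 9.87565406e-01  1.57204484e-01 -7.54727246e-04 -8.65664033e-04] 0.014962039974490629 [ 0.77497097  2.82704381 -1.6174032 ] [ 0.47523936 -0.12244091  0.01473003]
```

>>> {"api": "move_arm", "payload": {"deltas": [[0,0,0,0,0,-0.05,0.83],[0,0,0,0,0,-0.1,0.83],[0,0,0,0,0,-0.15,0.83],[0,0,0,0,0,-0.15,0.83]]}}

```text
t: 6.55
position: [0.5546, -0.0922, 0.1288]
ee_rot: [0.996, 0.084, -0.001, -0.001]
ft_force: [0.7, 3.8, -1.4]
gripper_width: 0.0154
```

```bash
python3 - <<'E'
from h import *
s=ctrl.state();print(s['t'],s['position'],s['ee_rot'],s['gripper_width'],s['ft_force'],s['wrist_torque'])
im=cams.read_camera('wrist');cv2.imwrite('pics/w6.png',im[120:420,160:480])
b=cams.read_camera('scene');m=seg(b,(320,365,195,240));ys,xs=np.nonzero(m);print(ys.max(),[int(ys[xs==x].max()) for x in range(336,350)])
E
```

```text
6.55 [ 0.55457694 -0.09219034  0.12884934] [ 9.96440812e-01  8.42837590e-02 -9.58333380e-04 -1.01845090e-03] 0.015427591878571078 [ 0.74225384  3.77726366 -1.43487164] [ 0.7043733  -0.0996985   0.02129514]
229 [227, 227, 228, 228, 229, 229, 229, 229, 229, 229, 229, 228, 228, 227]
```

View pics/w6.png

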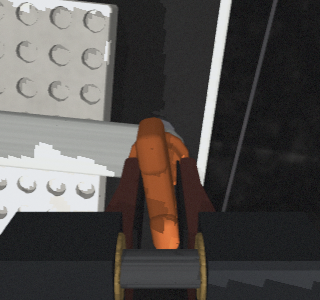

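>>> {"api": "move_arm", "payload": {"deltas": [[0,0,0,0,0,-0.05,0.83],[0,0,0,0,0,-0.1,0.83],[0,0,0,0,0,-0.15,0.83],[0,0,0,0,0,-0.2,0.83],[0,0,0,0,0,-0.2,0.83]]}}

```text
t: 7.15
position: [0.5544, -0.0918, 0.1289]
ee_rot: [1.0, -0.016, -0.001, -0.001]
ft_force: [-0.7, 7.3, -2.4]
gripper_width: 0.015
```

```bash
cat > look.py <<'E'
from h import *
import sys
s=ctrl.state();q=s['ee_rot'];print(s['t'],s['position'],'yaw',2*np.arctan2(q[1],q[0]),s['gripper_width'],s['ft_force'],s['wrist_torque'])
im=cams.read_camera('wrist');cv2.imwrite(f'pics/{sys.argv[1]}.png',im[120:420,160:480])
b=cams.read_camera('scene');m=seg(b,(320,365,195,240));ys,xs=np.nonzero(m);print(ys.max(),[int(ys[xs==x].max()) for x in range(336,350)])
E
python3 look.py w7
```

```text
7.15 [ 0.55438055 -0.09177765  0.12886659] yaw -0.03191292039601943 0.015022382846355077 [-0.67763546  7.28811404 -2.44157478] [1.15087308 0.00414772 0.25569821]
229 [227, 228, 228, 228, 229, 229, 229, 229, 229, 229, 229, 228, 228, 227]
```

View pics/w7.png

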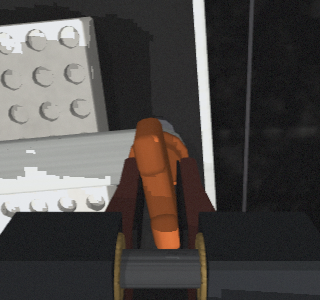

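Wrist torque z has risen to 0.26 N m and the blade is now square to the bar, so it's probably home. I'll press a little further to confirm.

>>> {"api": "move_arm", "payload": {"deltas": [[0,0,0,0,0,-0.03,0.83],[0,0,0,0,0,-0.06,0.83],[0,0,0,0,0,-0.06,0.83]]}}

```text
t: 7.55
position: [0.5544, -0.0917, 0.1289]
ee_rot: [0.999, -0.045, -0.001, -0.001]
ft_force: [0.8, 7.3, -2.1]
gripper_width: 0.0154
```

```bash
python3 look.py w8
```

```text
7.55 [ 0.55437336 -0.09173303  0.12889627] yaw -0.09022796306396441 0.015410923618314275 [ 0.81978518  7.25119984 -2.07764729] [1.25882084 0.02721135 0.771027  ]
229 [227, 228, 228, 228, 229, 229, 229, 229, 229, 229, 229, 228, 228, 227]
```

View pics/w8.png

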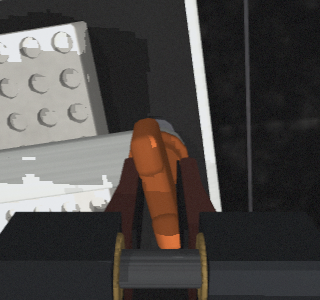

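The torque is now 0.77 N m with the blade stationary, so the nut is against its home stop. I'll unload, open and retreat.

>>> {"api": "move_arm", "payload": {"deltas": [[0,0,0,0,0,0.06,0.8],[0,0,0,0,0,0.12,0.7],[0,0,0,0,0,0.14,0.4],[0,0,0,0,0,0.14,0.4],[0,0,0,0,0,0.14,0.4]]}}

```text
t: 8.15
position: [0.5556, -0.0935, 0.1297]
ee_rot: [1.0, 0.023, 0.0, 0.0]
ft_force: [-0.3, -0.3, 0.0]
gripper_width: 0.0462
```

>>> {"api": "move_arm", "payload": {"deltas": [[0,0,20,0,0,0,0.4],[0,0,60,0,0,0,0.4],[0,0,105,0,0,0,0.4],[0,0,130,0,0,0,0.4],[0,0,130,0,0,0,0.4]]}}

```text
t: 8.65
position: [0.5583, -0.0941, 0.2642]
ee_rot: [1.0, 0.023, 0.004, 0.001]
ft_force: [1.2, -0.2, 0.3]
gripper_width: 0.0528
```

```bash
python3 - <<'E'
from h import *
s=ctrl.state();q=s['ee_rot'];print(s['t'],s['position'],'yaw',2*np.arctan2(q[1],q[0]),s['ft_force'])
im=cams.read_camera('wrist');cv2.imwrite('pics/w9.png',im)
b=cams.read_camera('scene');m=seg(b,(320,365,195,240));ys,xs=np.nonzero(m);print(ys.max(),[int(ys[xs==x].max()) for x in range(336,350)])
cv2.imwrite('pics/s9.png',cv2.resize(b[185:325,255:385],None,fx=4,fy=4,interpolation=cv2.INTER_CUBIC))
a=cv2.imread('pics/scene0.png');
r=(255,300,265,325);print('blue diff',np.count_nonzero(seg(a,r,'b')!=seg(b,r,'b')),np.count_nonzero(seg(a,r,'b')))
E
```

```text
8.65 [ 0.55825739 -0.09412404  0.26416023] yaw 0.04639924346868049 [ 1.22997327 -0.17168203  0.32594912]
230 [227, 228, 229, 229, 229, 229, 230, 230, 230, 229, 229, 229, 228, 227]
blue diff 4 360
```

View pics/w9.png

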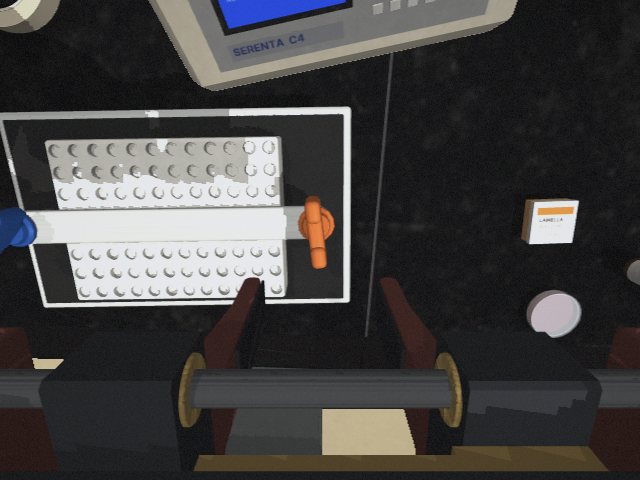

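View pics/s9.png

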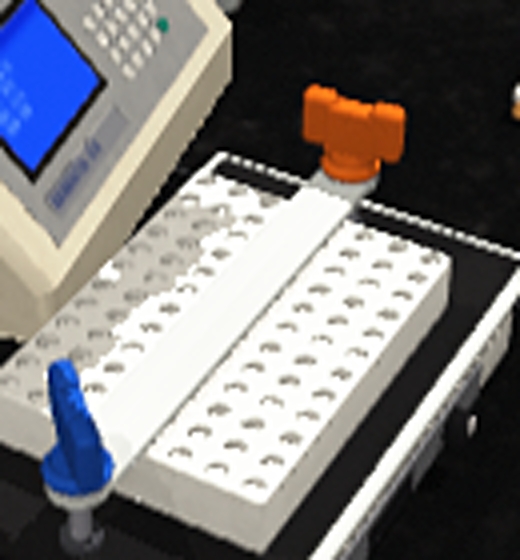

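Hub bottom is down about 3.6–4 px (about 10 mm) and the blue nut is unchanged. I'll check whether the blade turned back while unloading.

```bash
python3 - <<'E'
from h import *
def meas(im,yaw,pos,roi,zt,lo,hi):
    s=dict(position=np.array(pos),ee_rot=np.array([np.cos(yaw/2),np.sin(yaw/2),0,0]))
    m=seg(im,roi);pts=[]
    g=[]
    for v in range(lo,hi):
        xs=np.nonzero(m[v])[0]
        if len(xs):g.append((xs.min(),xs.max(),v))
    return s,g
im=cv2.imread('pics/w9.png')
s,g=meas(im,.0464,[.5583,-.0941,.2642],(290,345,185,280),.15,195,272)
for r in g[::4]:print(r)
# ends of the top face, top z=.150
for u0,v0,u1,v1 in((313.5,201,320,267),):
    a=at(wray(u0,v0,s),.150);b=at(wray(u1,v1,s),.150);print(a,b,np.linalg.norm(a-b),np.arctan2(*(a-b)[[1,0]]))
for n,yaw,pos in(('w7',-.0319,[.5544,-.0918,.1289]),('w8',-.0902,[.5544,-.0917,.1289])):
    im=np.zeros((480,640,3),np.uint8);im[120:420,160:480]=cv2.imread(f'pics/{n}.png')
    s,g=meas(im,yaw,pos,(280,360,230,375),.15,235,372);print(n)
    for r in g[::6]:print(r)
E
for n in w7 w8; do python3 -c "
import cv2;im=cv2.imread('pics/$n.png');cv2.imwrite('pics/${n}z.png',cv2.resize(im[105:260,105:210],None,fx=3.8,fy=3.8,interpolation=cv2.INTER_CUBIC))";done
python3 -c "
import cv2
im=cv2.imread('pics/w9.png');cv2.imwrite('pics/w9z.png',cv2.resize(im[180:285,270:370],None,fx=5.5,fy=5.5,interpolation=cv2.INTER_CUBIC))"
```

```text
(np.int64(310), np.int64(316), 196)
(np.int64(306), np.int64(319), 200)
(np.int64(305), np.int64(319), 204)
(np.int64(305), np.int64(323), 208)
(np.int64(304), np.int64(329), 212)
(np.int64(301), np.int64(332), 216)
(np.int64(299), np.int64(333), 220)
(np.int64(299), np.int64(333), 224)
(np.int64(300), np.int64(333), 228)
(np.int64(301), np.int64(331), 232)
(np.int64(304), np.int64(328), 236)
(np.int64(309), np.int64(324), 240)
(np.int64(309), np.int64(324), 244)
(np.int64(310), np.int64(325), 248)
(np.int64(310), np.int64(325), 252)
(np.int64(311), np.int64(326), 256)
(np.int64(312), np.int64(326), 260)
(np.int64(312), np.int64(326), 264)
(np.int64(316), np.int64(320), 268)
[ 0.5837112  -0.08804831  0.15      ] [ 0.53102075 -0.09534318  0.15      ] 0.053193028493365185 0.13757316953953275
w7
(np.int64(307), np.int64(314), 238)
(np.int64(297), np.int64(320), 244)
(np.int64(297), np.int64(321), 250)
(np.int64(295), np.int64(334), 256)
(np.int64(294), np.int64(341), 262)
(np.int64(291), np.int64(345), 268)
(np.int64(290), np.int64(347), 274)
(np.int64(296), np.int64(340), 280)
(np.int6
[... 590 characters left out ...]
int64(319), 250)
(np.int64(293), np.int64(334), 256)
(np.int64(291), np.int64(341), 262)
(np.int64(291), np.int64(346), 268)
(np.int64(290), np.int64(347), 274)
(np.int64(293), np.int64(339), 280)
(np.int64(295), np.int64(336), 286)
(np.int64(298), np.int64(336), 292)
(np.int64(301), np.int64(336), 298)
(np.int64(302), np.int64(334), 304)
(np.int64(303), np.int64(335), 310)
(np.int64(305), np.int64(335), 316)
(np.int64(307), np.int64(336), 322)
(np.int64(309), np.int64(336), 328)
(np.int64(310), np.int64(337), 334)
(np.int64(312), np.int64(338), 340)
(np.int64(313), np.int64(338), 346)
(np.int64(314), np.int64(338), 352)
(np.int64(316), np.int64(339), 358)
(np.int64(318), np.int64(340), 364)
```

View pics/w8z.png

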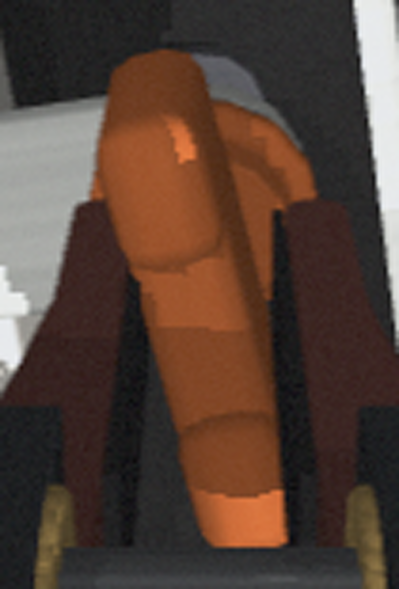

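View pics/w9z.png

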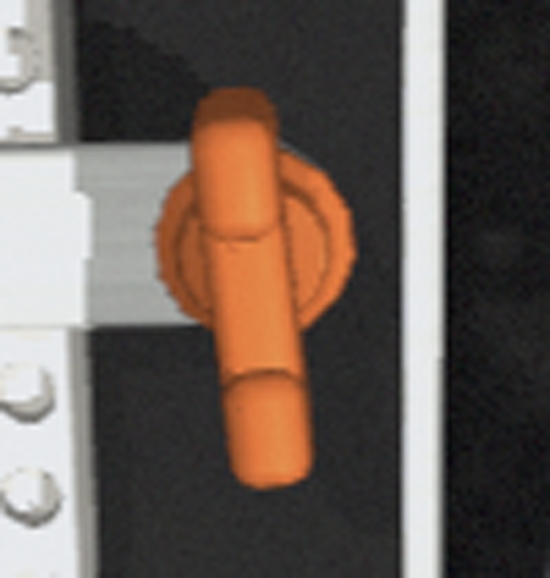

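```bash
python3 - <<'E'
from h import *
def S(yaw,pos): return dict(position=np.array(pos),ee_rot=np.array([np.cos(yaw/2),np.sin(yaw/2),0,0]))
def ang(s,p,q,z=.1505):
    a=at(wray(*p,s),z);b=at(wray(*q,s),z);return a.round(4),b.round(4),np.arctan2(*(a-b)[[1,0]])
s8=S(-.0902,[.5544,-.0917,.1289])
f=lambda x,y:(x/3.8+265,y/3.8+225)
print(ang(s8,f(100,160),f(205,540)),ang(s8,f(218,165+50),f(287,540)))
s9=S(.0464,[.5583,-.0941,.2642]);g=lambda x,y:(x/5.5+270,y/5.5+180)
print(ang(s9,g(193,150),g(232,460)),ang(s9,g(275,150),g(310,440)))
s=ctrl.state();print(s['position'],s['joint_velocities'].round(3))
# bar dir from wrist: lower edge line in w9, z~.1
print(ang(s9,(275,179+60),(42,243),.10))
E
```

```text
(array([ 0.5803, -0.0824,  0.1505]), array([ 0.5328, -0.0891,  0.1505]), np.float64(0.14116506813388316)) (array([ 0.5729, -0.0942,  0.1505]), array([ 0.5319, -0.0985,  0.1505]), np.float64(0.10464980134695279))
(array([ 0.5787, -0.0819,  0.1505]), array([ 0.5338, -0.089 ,  0.1505]), np.float64(0.15721560511114802)) (array([ 0.5792, -0.0931,  0.1505]), array([ 0.5373, -0.1001,  0.1505]), np.float64(0.1636372296146622))
[ 0.55557267 -0.0933466   0.25983583] [ 0.     0.025  0.038  0.    -0.002 -0.001]
(array([ 0.5373, -0.0539,  0.1   ]), array([0.5237, 0.1595, 0.1   ]), np.float64(-1.5075351168966753))
```

The blade reads 0.155 rad now against about 0.12 while pressed, so it may have turned back slightly on release. I have time, so I'll regrip squarely, tighten, and let go evenly.

>>> {"api": "move_arm", "payload": {"deltas": [[0,0,-45,0,0,0.1,0.4],[0,0,-90,0,0,0.1,0.4],[0,0,-118,0,0,0.1,0.4],[0,0,-129,0,0,0.1,0.5],[0,0,-129,0,0,0.1,0.7]]}}

```text
t: 9.25
position: [0.5534, -0.0926, 0.1281]
ee_rot: [0.997, 0.073, -0.003, -0.001]
ft_force: [0.4, -0.2, -0.3]
gripper_width: 0.0401
```

>>> {"api": "move_arm", "payload": {"deltas": [[0,0,0,0,0,0,0.8],[0,0,0,0,0,0,0.82],[0,0,0,0,0,0,0.84],[0,0,0,0,0,0,0.86],[0,0,0,0,0,0,0.9]]}}

```text
t: 9.75
position: [0.5564, -0.0915, 0.1321]
ee_rot: [0.997, 0.073, 0.001, -0.001]
ft_force: [-0.2, 7.3, 5.2]
gripper_width: 0.0118
```

```bash
python3 look.py w10
```

```text
9.75 [ 0.55635783 -0.09145614  0.13207978] yaw 0.1464541613670398 0.011794985189447153 [-0.21199193  7.32955635  5.22245154] [ 1.37419364 -0.05533442  0.21777856]
230 [227, 228, 229, 229, 229, 229, 230, 230, 230, 229, 229, 229, 228, 227]
```

>>> {"api": "move_arm", "payload": {"deltas": [[0,0,0,0,0,-0.03,0.9],[0,0,0,0,0,-0.06,0.9],[0,0,0,0,0,-0.06,0.9]]}}

```text
t: 10.15
position: [0.5563, -0.0915, 0.1321]
ee_rot: [0.999, 0.043, 0.001, -0.001]
ft_force: [0.2, 6.6, 4.8]
gripper_width: 0.0124
```

```bash
python3 look.py w11
```

```text
10.15 [ 0.5563359  -0.09146359  0.13208423] yaw 0.08689112473925087 0.012396282377341817 [0.21180684 6.61980924 4.75509079] [1.37131718 0.02463547 0.59445174]
230 [227, 228, 229, 229, 229, 229, 230, 230, 230, 229, 229, 229, 228, 227]
```

The torque climbs straight away (0.22 to 0.59 N m) and the jaws are being forced apart, so the nut is firmly at its stop. I'll turn back to unload, open evenly and retreat.

>>> {"api": "move_arm", "payload": {"deltas": [[0,0,0,0,0,0.03,0.9],[0,0,0,0,0,0.04,0.8],[0,0,0,0,0,0.04,0.5],[0,0,0,0,0,0.04,0.4],[0,0,0,0,0,0.04,0.4]]}}

```text
t: 10.75
position: [0.5556, -0.0935, 0.1308]
ee_rot: [0.998, 0.063, 0.0, 0.0]
ft_force: [-0.3, -0.2, 0.6]
gripper_width: 0.0386
```

>>> {"api": "move_arm", "payload": {"deltas": [[0,0,20,0,0,0,0.4],[0,0,60,0,0,0,0.4],[0,0,105,0,0,0,0.4],[0,0,130,0,0,0,0.4],[0,0,130,0,0,0,0.4]]}}

```text
t: 11.25
position: [0.5582, -0.0942, 0.265]
ee_rot: [0.998, 0.063, 0.004, 0.001]
ft_force: [0.4, -0.1, -0.3]
gripper_width: 0.0528
```

>>> {"api": "move_arm", "payload": {"deltas": [[0,0,0,0,0,0,0.4],[0,0,0,0,0,0,0.4]]}}

```text
t: 11.45
position: [0.5544, -0.093, 0.259]
ee_rot: [0.998, 0.063, -0.001, -0.001]
ft_force: [-0.3, 0.4, 0.5]
gripper_width: 0.0528
```

```bash
python3 look.py w12; python3 - <<'E'
from h import *
s=ctrl.state();im=cams.read_camera('wrist');cv2.imwrite('pics/w13z.png',cv2.resize(im[180:285,270:370],None,fx=5.5,fy=5.5,interpolation=cv2.INTER_CUBIC))
E
```

```text
11.45 [ 0.55444836 -0.09297618  0.25901756] yaw 0.12656944015850094 0.05280589820847701 [-0.32625809  0.38646734  0.47029893] [ 0.02701143  0.00505869 -0.02353609]
230 [227, 228, 229, 229, 229, 229, 230, 230, 230, 229, 229, 229, 228, 227]
```

View pics/w13z.png

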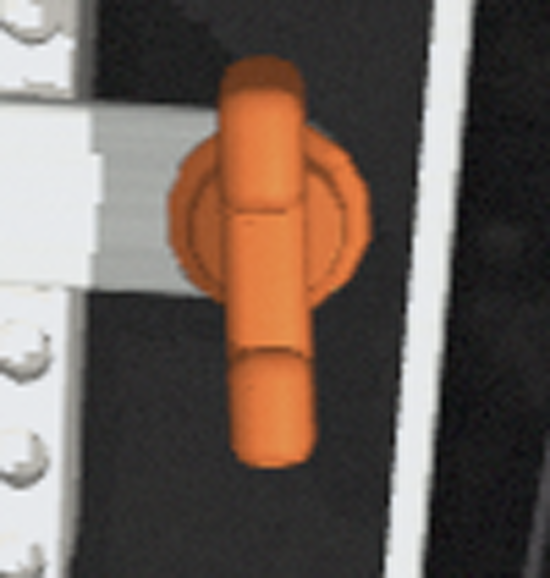

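The blade is back at about 0.155 rad after gripping and releasing, the same as before, so it's stable at its stop and nothing touches it. I'm handing in.

```bash
python3 -c "
from bench import order
print(order.hand_in())"
```

```text
the job is handed in; nothing more can be done
None
```

The orange wing nut is caught on its thread and run home on the bar, and the job was handed in at about 11.5 s. I used the part-closed fingers as a loose fork. I turned the nut backward until it dropped about 6 mm, which showed as a 2 px shift in the scene camera. Then I turned it forward to its stop, let go and backed off about 130 mm.

**Home position:** at the stop, wrist torque rose from about 0 to 0.77 N m while the blade stayed still. I then gripped the blade squarely and pressed again, and the torque rose at once from 0.22 to 0.59 N m. The hub ended 3.6–4 px lower than at the start, about 9.5–10 mm against the 10 mm expected.

**After release:** the wrist force was near zero. The blue nut's image was unchanged when I checked it after the first release (4 of 360 pixels differed). I did not compare it again after the second grip, which was at the orange nut only.

**Disagreement:** the blade rests at about 0.155 rad in the world frame. I measured 0.10–0.14 while pressing the first time, and squareness to the bar would be about 0.06. The pressed reading was rough, and 0.155 implies a start angle of about 0.65, inside the range given. The torque stop, felt twice, is my main evidence that the nut is home.

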